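# Stack the enamel food tins

## Robot

A 6-joint arm with a two-finger parallel gripper is mounted at the origin on a cart in front of the work surface, level with it; the furniture and walls round the work are solid. World frame = base frame: x ahead of the robot, y to its left, z up, the work surface at z = 0. Lengths are in m, angles in rad, forces in N, time in s.
With the tool pointing down it reaches from about 0.35 to 0.775 m from the base axis. Payload 5.5 kg.
Tool frame: the origin (TCP) lies between the finger pads; the fingertips stand 19 mm ahead of it and the grasp point (between the pads) is the TCP; z points along the fingers, y is the line along which they close (so a half turn about z gives the same grasp; the last joint's range is limited). The gripper opens to 85 mm and grips with 20 to 120 N. Pads are 22 mm wide; open, the fingers measure 114 mm over their backs; the gripper's body (76 mm by 85 mm) begins 54 mm behind the grasp point. The pads swing forward as they close: fully open they stand 13 mm farther back than shut.
Start: joints at [-1.242, 0.313, 0.046, 1.304, 0, 1.431], TCP at [0.26, -0.513, 0.25] pointing down, gripper open.
Joint ranges: [-2.76, 2.76], [-0.86, 1.69], [-1.03, 1.26], [-2.2, 2.34], [-1.47, 1.5], [-3.14, 3.14]. Speed limits (rad/s): [2.57, 2.57, 3.14, 3.14, 3.14, 3.14].

## Interface

Orientations are given as a unit quaternion [w, x, y, z].
In Python, from workcell import env gives the robot as it stands.
- The arm moves only by the tool carry_out, never from a script. Its argument "increments" is a list that holds one entry, the list of rows, each a list of 6 numbers: the shift along the tool's x, y, z each as a share of 50 cm, from -1 to 1, then the turn, a rotation vector about the tool's x, y, z each as a share of 2 pi rad, from -1 to 1. In form: [[[x, y, z, ax, ay, az], ...]]. A call has 1 to 5 rows; each row is the pose to reach, as a shift and turn from the pose commanded when the call began, along the tool's axes at that moment, turning the shorter way round; what a row does not reach only later rows make up. A row lasts 1/8 s, in which the tool goes at most 62.5 mm and 10.7 degrees, less where a joint would pass 70% of its speed; a pose out of reach is approached as far as the arm can. A call with a number of a shift or a turn outside -1 to 1 is refused whole. A call with a gripper value outside its range is refused whole. "jaw" is the closure, from 0 (fully open) to 1 (shut), set as the call begins (left out, the last holds). The fingers move at their own pace and stop on an object; "squeeze" is the grip in N (left out, the last holds). Time passes only in rows, so rows that repeat a pose let the fingers close. It gives the time, the measured TCP pose, the force, the opening and the grip force at its end, in the units of the state.
- env.get_state(): the state, without advancing time (a new reading comes with each control period).
- env.read_camera(name): name is "scene" or "side" or "wrist"; returns a dict with "frame" (384x512x3 uint8, blue, green, red), "z_map" (384x512 float32, m along the optical axis (not along the pixel's ray), 0 where there is no reading), "intrinsics" (3x3 intrinsics, pixels), "R" (3x3) and "t" (3): a world point X has camera coordinates R X + t; the wrist camera has in their place "T_tool_cam" (4x4, takes a point from camera to tool coordinates, whose origin is the TCP and whose axes are the flange's). Camera axes: x right, y down, z forward; pixel columns grow to the right and rows downward; lengths in m; the calibration is good to about 2 mm. A picture is of the moment at which its call begins: read the wrist's pose just before it.
- env.hand_in(): hands the job in; it is judged then, once.
Trained networks look in the newest picture that a camera, given by its name, has taken for a name from the list of things; names that differ only in an ending like _2 or _b are one class to them, and where a whole thing is asked for, a point or a joint stands for the part that bears it (a point fixed in the world has none). Each returns a list of dicts, best first, with "score" (0 to 1); they miss things now and then, are a little off and sometimes report something else, mostly with a low value. They report only what shows in the picture. A call takes as long as a camera call.
- env.find_in(camera, name): "position" ([x, y, z] in m, in world coordinates, good to about 4 mm: the middle of the surface that is visible of it).
The state is a dict: "clock": time; "joint_pos": joint angles; "qvel": joint speeds; "tau": joint torques, N m; "tcp_pos": TCP position; "orientation": TCP orientation; "wrist_force": force on the tool from outside, world axes, zero at the start; "ft_torque": the same for the moment, N m; "finger_gap": finger opening in m; "grip_force": force on a finger pad.
Only numpy, scipy, OpenCV 4.12 (cv2) and the standard library are available. Lean on these libraries where they do the work, as an engineer would, in place of code of your own. Each camera call takes 0.05 s, during which the arm holds its last target. There are 200 camera calls.

## Task

Put the stacking food tins together on the round wooden stand, building from the bottom up: the blue tin in the stand, the white one on it, the yellow one on that, and the steel lid on top, each fully seated and upright. Leave the red tin, the kitchen timer and the espresso cup standing where they are.

Things in the scene. Friction and masses are not known exactly. Their poses are not given: they have to be found in the camera images.
- stand: round dark-wood stand, fixed to the worktop, 72 mm outside diameter, 14 mm high, with a round recess 54 mm wide and 10 mm deep and a thin brass ring round its mouth. Origin: centre of its underside, on the worktop; z up. A tin seated in it has its origin 6 mm above the stand's origin.
- blue_tin: blue enamelled tin with steel rim, open top, 60 mm diameter, 50 mm high, walls 3 mm (bore 54 mm). Straight wall from 8 to 50 mm above the origin; below it a tapered steel foot, 36 mm wide at the bottom, 49 mm at the top, that drops into the tin or stand below until the wall rests on its rim. Origin: centre of the foot's underside, z up; yaw is free. About 0.14 kg.
- white_tin: white enamelled tin with steel rim, open top, 60 mm diameter, 50 mm high, walls 3 mm (bore 54 mm). Straight wall from 8 to 50 mm above the origin; below it a tapered steel foot, 36 mm wide at the bottom, 49 mm at the top, that drops into the tin or stand below until the wall rests on its rim. Origin: centre of the foot's underside, z up; yaw is free. Seated: origin 42 mm above the blue tin's.
- yellow_tin: yellow enamelled tin with steel rim, open top, 60 mm diameter, 50 mm high, walls 3 mm (bore 54 mm). Straight wall from 8 to 50 mm above the origin; below it a tapered steel foot, 36 mm wide at the bottom, 49 mm at the top, that drops into the tin or stand below until the wall rests on its rim. Origin: centre of the foot's underside, z up; yaw is free. Seated: origin 42 mm above the white tin's.
- lid: round steel lid, 60 mm diameter, with a black knob, about 0.1 kg. From its origin (centre of the underside) upward: tapered foot as on the tins (8 mm high), flat disc 8 to 16 mm, then an upright black knob, 20 mm diameter, from 16 to 40 mm. z up. Seated on the yellow tin, its origin is 42 mm above the tin's.
- red_tin: red enamelled tin with steel rim, open top, 60 mm diameter, 50 mm high, walls 3 mm (bore 54 mm). Straight wall from 8 to 50 mm above the origin; below it a tapered steel foot, 36 mm wide at the bottom, 49 mm at the top, that drops into the tin or stand below until the wall rests on its rim. Origin: centre of the foot's underside, z up; yaw is free. Not part of the tower.
- timer: round beige wind-up kitchen timer, 60 mm diameter, 48 mm high, loose; a bystander. Origin: centre of its underside.
- cup: white espresso cup, red inside, loose; a bystander. 62 mm wide, 92 mm long with its handle, 51 mm high. Origin: centre of that outline on the underside; the handle points along its -y, which is roughly to the robot's right.
- machine_handle (a point): tip of the black handle that sticks out, towards the robot, of the coffee machine at the back left; the bar (20 mm thick) runs from here back and to the left into the machine, whose front stands about 45 mm behind this tip. Fixed at x 0.565, y 0.191, 0.196 m high; not to be handled, but the gripper must pass in front of it.

How it is judged:
By the outcome, as a careful person would: the job done as asked, in the order asked, and still so for the second after the job is handed in, with the robot touching nothing.
It also fails if it takes over 96 s, if anything falls off the work surface, if the arm or the gripper's body presses on something with over 40 N, if the wrist force passes 120 N, or if a joint passes its speed limit or range.

## Working session

There is one attempt and no reset: what is moved stays moved. The work goes in short steps, Python scripts to look and compute and a tool call to move; the robot and the scene stay as the last step left them, time stands still between calls to the robot, and variables do not carry over. Pictures are saved under pics/ and viewed, at most 14 in all, crops included, and the job is handed in when it is done.

Besides the shell and the picture viewer there is one more tool, called after ">>>" as name(argument=value, ...), one argument or row to a line, values as JSON. carry_out: Moves the arm, as the interface text tells. Its arguments: {"type":"object","properties":{"increments":{"type":"array","items":{"type":"array","items":{"type":"array","items":{"type":"number","minimum":-1,"maximum":1}}}},"jaw":{"type":"number"},"squeeze":{"type":"number"}},"required":["increments"]}

```bash
mkdir -p pics; ls; cat > h.py <<'E'
import numpy as np,cv2
from workcell import env
from scipy.spatial.transform import Rotation as Ro
def cloud(c):
    z=c["z_map"];K=c["intrinsics"];v,u=np.indices(z.shape)
    P=np.stack([(u-K[0,2])/K[0,0]*z,(v-K[1,2])/K[1,1]*z,z],-1)
    if "R" in c: return (P-c["t"])@c["R"]
    s=env.get_state();q=s["orientation"];T=np.array(c["T_tool_cam"])
    return (P@T[:3,:3].T+T[:3,3])@Ro.from_quat(np.r_[q[1:],q[0]]).as_matrix().T+s["tcp_pos"]
E
python3 - <<'E'
from h import *
s=env.get_state();print({k:np.round(v,3) for k,v in s.items()})
ims=[]
for n in("scene","side"):
    c=env.read_camera(n);ims.append(c["frame"])
    print(n,-c["R"].T@c["t"])
    np.savez(n,**c)
    for o in("stand","blue_tin","white_tin","yellow_tin","lid","red_tin","timer","cup"):
        print(o,[(np.round(d["position"],3),round(d["score"],2)) for d in env.find_in(n,o)[:3]])
cv2.imwrite("pics/a.png",ims[0]);cv2.imwrite("pics/b.png",ims[1])
E
```

```text
pics
{'clock': np.float64(0.0), 'joint_pos': array([-1.242,  0.314,  0.045,  1.304,  0.   ,  1.431]), 'qvel': array([ 0.001,  0.002, -0.   ,  0.002, -0.002,  0.002]), 'tau': array([ 3.0000e-03, -4.8063e+01,  2.9853e+01,  1.9000e-02,  0.0000e+00,
        0.0000e+00]), 'tcp_pos': array([ 0.26 , -0.513,  0.249]), 'orientation': array([-0.001,  0.973,  0.232, -0.   ]), 'wrist_force': array([-0.38 , -0.084, -0.141]), 'ft_torque': array([-0.04 ,  0.001,  0.011]), 'grip_force': np.float64(0.0), 'finger_gap': np.float64(0.085)}
scene [0.22925657 0.65077616 0.88326409]
stand [(array([ 0.507, -0.056,  0.01 ]), 0.85)]
blue_tin [(array([0.451, 0.332, 0.021]), 0.8), (array([0.451, 0.219, 0.029]), 0.58)]
white_tin [(array([0.448, 0.216, 0.027]), 0.79), (array([ 0.504, -0.054,  0.007]), 0.5)]
yellow_tin [(array([0.572, 0.058, 0.027]), 0.92)]
lid [(array([0.667, 0.059, 0.013]), 0.55)]
red_tin [(array([0.449, 0.074, 0.025]), 0.93)]
timer [(array([ 0.668, -0.055,  0.037]), 0.7)]
cup [(array([ 0.67 , -0.054,  0.034]), 0.72), (array([ 0.438, -0.138,  0.039]), 0.56)]
side [0.26646747 0.98498761 0.61696322]
stand [(array([ 0.507, -0.057,  0.012]), 0.79)]
blue_tin [(array([0.451, 0.345, 0.032]), 0.95)]
white_tin [(array([0.45 , 0.237, 0.033]), 0.79)]
yellow_tin [(array([0.575, 0.084, 0.033]), 0.8)]
lid [(array([0.669, 0.069, 0.012]), 0.69)]
red_tin [(array([0.449, 0.1  , 0.035]), 0.86)]
timer [(array([ 0.663, -0.05 ,  0.025]), 0.73)]
cup [(array([ 0.439, -0.118,  0.039]), 0.78)]
```

View pics/a.png

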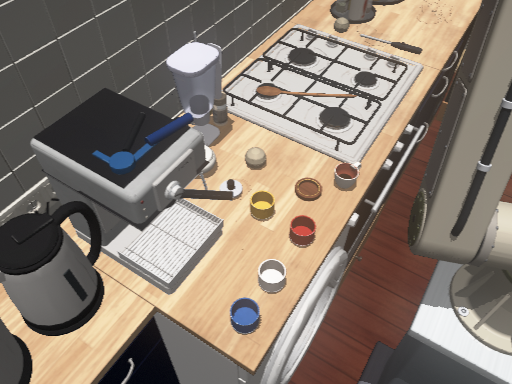

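View pics/b.png

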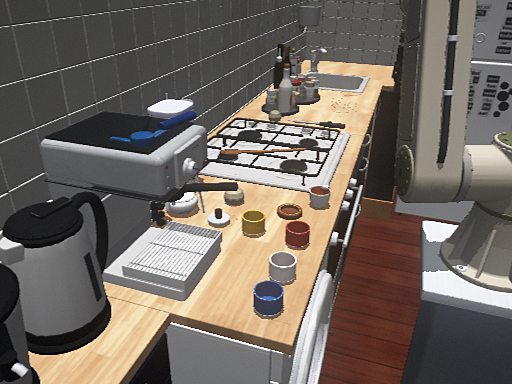

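Both views show: blue tin (245,315), white (271,275), yellow (262,205), red (303,230), stand (308,188), cup (346,175), timer (255,157) in the scene picture; lid at (218,218) in the side picture, beside the machine. Now I refine with depth.

```bash
python3 - <<'E'
from h import *
from scipy.optimize import least_squares
P={}
for n in("scene","side"):
    c=dict(np.load(n+".npz"));P[n]=cloud(c).reshape(-1,3)
O=dict(blue=(.451,.325,.03,.042,.056),white=(.45,.215,.03,.042,.056),yellow=(.572,.063,.03,.042,.056),red=(.449,.078,.03,.042,.056),
 stand=(.507,-.056,.036,.009,.018),timer=(.668,-.055,.03,.006,.04),cup=(.439,-.125,.03,.04,.056),knob=(.668,.06,.01,.02,.046),lid=(.668,.06,.03,.010,.019))
for k,(x,y,r,a,b) in O.items():
    for n,p in list(P.items())+[("both",np.vstack(list(P.values())))]:
        q=p[(np.hypot(p[:,0]-x,p[:,1]-y)<r+.022)&(p[:,2]>a)&(p[:,2]<b)]
        if len(q)<8: print(k,n,len(q));continue
        f=least_squares(lambda c:np.hypot(q[:,0]-c[0],q[:,1]-c[1])-r,[x,y],loss="soft_l1",f_scale=.002)
        print(k,n,len(q),np.round(f.x,4),round(q[:,2].max(),3),"rms",round(np.sqrt(np.mean(f.fun**2)),4))
# height map of machine surroundings
A=np.vstack(list(P.values()))
for x in np.arange(.50,.76,.02):
    print("%.2f"%x,[int(1000*max(A[(abs(A[:,0]-x-.01)<.01)&(abs(A[:,1]-y-.01)<.01),2],default=-1)) for y in np.arange(-.1,.3,.02)])
E
```

```text
blue scene 209 [0.4474 0.3327] 0.054 rms 0.002
blue side 286 [0.4522 0.3354] 0.053 rms 0.0021
blue both 495 [0.4499 0.3344] 0.054 rms 0.0027
white scene 190 [0.4484 0.2241] 0.053 rms 0.0021
white side 232 [0.4533 0.2265] 0.053 rms 0.002
white both 422 [0.451  0.2256] 0.053 rms 0.0026
yellow scene 159 [0.5702 0.0687] 0.053 rms 0.0023
yellow side 173 [0.5756 0.0712] 0.054 rms 0.0023
yellow both 332 [0.5727 0.07  ] 0.054 rms 0.0029
red scene 164 [0.4495 0.0824] 0.053 rms 0.0021
red side 185 [0.455  0.0847] 0.053 rms 0.0023
red both 349 [0.4523 0.0838] 0.053 rms 0.0028
stand scene 233 [ 0.5059 -0.057 ] 0.018 rms 0.0055
stand side 178 [ 0.5108 -0.0545] 0.018 rms 0.0056
stand both 411 [ 0.5079 -0.0557] 0.018 rms 0.0058
timer scene 238 [ 0.679  -0.0713] 0.04 rms 0.0038
timer side 213 [ 0.6838 -0.0685] 0.04 rms 0.0026
timer both 451 [ 0.6814 -0.0697] 0.04 rms 0.0037
cup scene 203 [ 0.4371 -0.1318] 0.054 rms 0.0032
cup side 179 [ 0.4427 -0.1292] 0.054 rms 0.0038
cup both 382 [ 0.4392 -0.1308] 0.054 rms 0.0039
knob scene 74 [0.6742 0.0542] 0.043 rms 0.004
knob side 72 [0.6792 0.0572] 0.044 rms
[... 549 characters left out ...]
204, 3, 5, 3]
0.60 [3, 4, 4, 4, 5, 3, -1000, 50, 51, 51, 4, 3, 4, 58, 59, 207, 208, 58, 273, 282]
0.62 [3, 4, 3, 3, 2, 2, 4, 4, 4, 4, 3, 4, 3, 57, 294, 309, 313, 312, 313, 312]
0.64 [39, 43, 44, 2, 4, 3, 17, 20, 18, 3, 2, 5, 2, 313, 317, 318, 318, 318, 318, 318]
0.66 [46, 50, 48, 37, 4, 4, 20, 42, 43, 19, 2, 4, 167, 344, 344, 343, 323, 323, 323, 323]
0.68 [44, 49, 47, 36, 4, 4, 13, 41, 41, 17, 4, 4, 188, 344, 345, 344, 345, 344, 343, 331]
0.70 [-1000, 38, 37, 3, 4, 4, 2, 18, 18, 3, 3, 3, 284, 320, 323, 322, 323, 343, 343, 335]
0.72 [4, 3, 3, 3, 4, 3, 3, 4, 2, 3, 0, 4, 295, 58, 323, 323, 323, 335, 337, 337]
0.74 [3, 3, 2, 3, 3, 44, 48, 45, 3, 3, -1000, 1, 2, 318, 323, 336, 336, 336, 336, 323]
```

>>> carry_out(
  increments=[
    [[0.43,-0.3,0,0,0,0.0745],[0.43,-0.3,0,0,0,0.0745],[0.43,-0.3,0,0,0,0.0745],[0.43,-0.3,0,0,0,0.0745],[0.43,-0.3,0,0,0,0.0745]],
  ],
  jaw=0,
  squeeze=40,
)

```text
clock: 1.52
tcp_pos: [0.3848, -0.279, 0.2507]
orientation: [-0.0, 1.0, 0.003, 0.0]
wrist_force: [-0.5, -0.5, 0.2]
finger_gap: 0.0855
grip_force: 0.0
```

>>> carry_out(
  increments=[
    [[0.2,-0.446,0,0,0,0.001],[0.2,-0.446,0,0,0,0.001],[0.2,-0.446,0,0,0,0.001],[0.2,-0.446,0,0,0,0.001],[0.2,-0.446,0,0,0,0.001]],
  ],
)

```text
clock: 2.15
tcp_pos: [0.4849, -0.0564, 0.2503]
orientation: [0.0, 1.0, 0.0, 0.0]
wrist_force: [0.3, -0.3, -0.4]
finger_gap: 0.0856
grip_force: 0.0
```

```bash
cat >> h.py <<'E'
from scipy.optimize import least_squares
def ring(p,x,y,r,a,b,w=.012,free=False):
    q=p[(abs(np.hypot(p[:,0]-x,p[:,1]-y)-r)<w)&(p[:,2]>a)&(p[:,2]<b)]
    if len(q)<15: return None
    f=least_squares(lambda c:np.hypot(q[:,0]-c[0],q[:,1]-c[1])-(c[2] if free else r),[x,y,r],loss="soft_l1",f_scale=.001)
    return np.round(f.x,4),len(q),round(float(np.median(q[:,2])),4),round(float(np.median(abs(f.fun))),4)
def wrist(png=None):
    s=env.get_state();c=env.read_camera("wrist");np.savez("wrist",tcp=s["tcp_pos"],q=s["orientation"],**c)
    if png: cv2.imwrite("pics/"+png,c["frame"])
    print("tcp",np.round(s["tcp_pos"],4),np.round(s["orientation"],4),round(float(s["clock"]),2))
    return cloud(c)
E
python3 - <<'E'
from h import *
P=wrist("w1.png");p=P.reshape(-1,3);c=np.load("wrist.npz");print(c["T_tool_cam"].round(3),c["intrinsics"])
print(P[10,10],P[10,500],P[370,10],P[370,500],P[192,256])
print(ring(p,.508,-.056,.036,.008,.02,free=True),ring(p,.508,-.056,.0285,.008,.02))
E
```

```text
tcp [ 0.4849 -0.0564  0.2503] [0.e+00 1.e+00 0.e+00 3.e-04] 2.15
[[ 0.001 -0.955 -0.298  0.075]
 [ 1.     0.     0.001 -0.   ]
 [-0.001 -0.298  0.955 -0.125]
 [ 0.     0.     0.     1.   ]] [[320.76872731   0.         255.06337508]
 [  0.         320.76872731 186.77108821]
 [  0.           0.           1.        ]]
[0.62834402 0.16994891 0.04012305] [ 0.6344507  -0.30958074  0.00751257] [0.49429071 0.00151245 0.313873  ] [ 0.49207539 -0.11906582  0.31215451] [ 0.43630185 -0.05940247  0.00073937]
(array([ 0.5066, -0.0593,  0.0314]), 1410, 0.0148, 0.0023) (array([ 0.5067, -0.0595,  0.0285]), 1443, 0.0148, 0.0028)
```

View pics/w1.png

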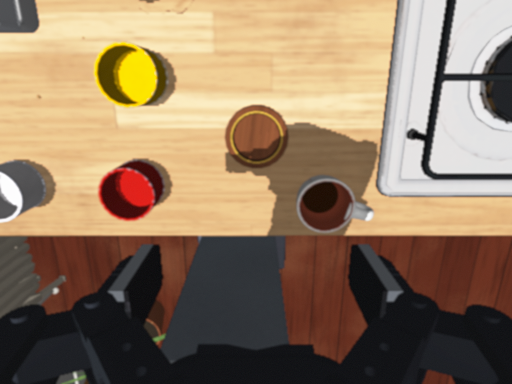

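The wrist picture shows the stand with its brass ring at (256,135), yellow (130,75), red (131,190), cup (330,205), all upright. Next, move over the blue tin.

>>> carry_out(
  increments=[
    [[-0.1,-0.38,0.1,0,0,0],[-0.1,-0.38,0.1,0,0,0],[-0.13,-0.7,0.1,0,0,0],[-0.13,-0.7,0.1,0,0,0],[-0.13,-0.7,0.1,0,0,0]],
  ],
)

```text
clock: 2.82
tcp_pos: [0.4368, 0.1183, 0.2065]
orientation: [-0.021, 0.999, 0.031, -0.001]
wrist_force: [0.9, -0.7, -0.6]
finger_gap: 0.0853
grip_force: 0.0
```

```bash
python3 - <<'E'
from h import *
p=wrist("w2.png").reshape(-1,3)
for n,x,y in(("blue",.45,.334),("white",.451,.2256),("red",.452,.0838),("yellow",.5727,.07)):
    print(n,ring(p,x,y,.0285,.044,.06,.01,True))
E
```

```text
tcp [0.4368 0.1183 0.2065] [-0.0214  0.9993  0.0306 -0.0012] 2.83
blue (array([0.4479, 0.3316, 0.0282]), 1140, 0.0494, 0.0006)
white (array([0.4492, 0.2233, 0.0282]), 990, 0.0501, 0.0007)
red (array([0.4506, 0.0825, 0.0281]), 884, 0.0503, 0.0008)
yellow (array([0.57  , 0.0691, 0.028 ]), 718, 0.0502, 0.0008)
```

>>> carry_out(
  increments=[
    [[0,0,0,0,0,0],[0,0,0,0,0,0]],
  ],
)

```text
clock: 3.12
tcp_pos: [0.4372, 0.1182, 0.2068]
orientation: [-0.021, 0.999, 0.03, -0.001]
wrist_force: [0.3, -0.8, -0.2]
finger_gap: 0.0856
grip_force: 0.0
```

```bash
cat >> h.py <<'E'
def go(x,y,z):
    s=env.get_state();q=s["orientation"];R=Ro.from_quat(np.r_[q[1:],q[0]])
    d=R.inv().apply(np.array([x,y,z])-s["tcp_pos"])/.5;w=(R.inv()*Ro.from_quat([1,0,0,0])).as_rotvec()/2/np.pi
    print("go",np.round(d,4).tolist(),np.round(w,4).tolist())
E
python3 -c "
from h import *
go(.449,.225,.2);go(.449,.333,.2)"
```

```text
go [0.0365, -0.2111, 0.0226] [-0.0068, 0.0003, 0.0096]
go [0.0496, -0.4265, 0.0318] [-0.0068, 0.0003, 0.0096]
```

>>> carry_out(
  increments=[
    [[0.0365,-0.211,0.0226,-0.0068,0.0003,0.0096],[0.0365,-0.211,0.0226,-0.0068,0.0003,0.0096],[0.0496,-0.4265,0.0318,-0.0068,0.0003,0.0096],[0.0496,-0.4265,0.0318,-0.0068,0.0003,0.0096],[0.0496,-0.4265,0.0318,-0.0068,0.0003,0.0096]],
  ],
)

```text
clock: 3.75
tcp_pos: [0.4604, 0.1319, 0.2001]
orientation: [-0.024, 0.999, 0.041, -0.002]
wrist_force: [1.2, -0.4, 0.7]
finger_gap: 0.0853
grip_force: 0.0
```

>>> carry_out(
  increments=[
    [[0,0,0,0,0,0]],
  ],
)

```text
clock: 3.88
tcp_pos: [0.4604, 0.1319, 0.2002]
orientation: [-0.024, 0.999, 0.041, -0.002]
wrist_force: [-0.7, -0.2, -0.3]
finger_gap: 0.0856
grip_force: 0.0
```

```bash
python3 - <<'E'
from h import *
p=wrist().reshape(-1,3)
for n,x,y in(("blue",.45,.334),("white",.451,.2256)):
    print(n,ring(p,x,y,.0285,.044,.06,.01,True))
go(.449,.333,.07)
E
```

```text
tcp [0.4604 0.1319 0.2002] [-0.0243  0.9988  0.0414 -0.0024] 3.88
blue (array([0.4487, 0.3313, 0.0282]), 1222, 0.0498, 0.0006)
white (array([0.45  , 0.223 , 0.0282]), 994, 0.0503, 0.0007)
go [0.0116, -0.3897, 0.2797] [-0.0077, 0.0008, 0.0132]
```

```bash
python3 -c "
from h import *
s=env.get_state();print({k:np.round(s[k],3) for k in('joint_pos','tau','wrist_force')})"
```

```text
{'joint_pos': array([ 0.082,  0.148, -0.293,  1.133,  0.049,  3.141]), 'tau': array([ 6.0000e-03, -3.7317e+01,  2.8784e+01, -2.0000e-03,  1.6600e-01,
       -0.0000e+00]), 'wrist_force': array([ 0.376, -0.84 , -0.596])}
```

```bash
cat >> h.py <<'E'
def go(x,y,z,yaw=180):
    s=env.get_state();q=s["orientation"];R=Ro.from_quat(np.r_[q[1:],q[0]])
    d=R.inv().apply(np.array([x,y,z])-s["tcp_pos"])/.5;w=(R.inv()*Ro.from_euler("z",yaw,degrees=True)*Ro.from_quat([1,0,0,0])).as_rotvec()/2/np.pi
    print("go",np.round(d,4).tolist(),np.round(w,4).tolist())
E
python3 -c "
from h import *
go(.43,.2,.2,50);go(.43,.26,.2,50)"
```

```text
go [-0.049, -0.1407, 0.0074] [-0.0075, -0.0026, -0.1257]
go [-0.0391, -0.2602, 0.0132] [-0.0075, -0.0026, -0.1257]
```

>>> carry_out(
  increments=[
    [[-0.039,-0.26,0.0132,-0.0075,-0.0026,-0.1257],[-0.039,-0.26,0.0132,-0.0075,-0.0026,-0.1257],[-0.039,-0.26,0.0132,-0.0075,-0.0026,-0.1257],[-0.039,-0.26,0.0132,-0.0075,-0.0026,-0.1257],[-0.039,-0.26,0.0132,-0.0075,-0.0026,-0.1257]],
  ],
)

```text
clock: 4.55
tcp_pos: [0.4297, 0.2604, 0.2]
orientation: [-0.0, 0.905, 0.424, 0.0]
wrist_force: [0.2, -0.3, 0.1]
finger_gap: 0.0855
grip_force: 0.0
```

```bash
python3 -c "
from h import *
go(.449,.333,.2,130)"
```

```text
go [0.1363, -0.0632, 0.0001] [0.0, -0.0, -0.2216]
```

>>> carry_out(
  increments=[
    [[0.1363,-0.0632,0,0,0,-0.11],[0.1363,-0.0632,0,0,0,-0.11],[0.1363,-0.0632,0,0,0,-0.11],[0.1363,-0.0632,0,0,0,-0.11],[0.1363,-0.0632,0,0,0,-0.11]],
  ],
)

```text
clock: 5.18
tcp_pos: [0.4496, 0.3324, 0.2]
orientation: [-0.0, 0.71, 0.704, 0.0]
wrist_force: [0.8, 0.2, -0.2]
finger_gap: 0.0852
grip_force: 0.0
```

>>> carry_out(
  increments=[
    [[0,0,0,0,0,-0.13],[0,0,0,0,0,-0.13],[0,0,0,0,0,-0.13],[0,0,0,0,0,-0.13],[0,0,0,0,0,-0.13]],
  ],
)

```text
clock: 5.8
tcp_pos: [0.4497, 0.3323, 0.2001]
orientation: [0.0, 0.371, 0.929, 0.0]
wrist_force: [-0.3, 0.1, 1.1]
finger_gap: 0.0856
grip_force: 0.0
```

>>> carry_out(
  increments=[
    [[0,0,0,0,0,-0.12],[0,0,0,0,0,-0.12],[0,0,0,0,0,-0.12],[0,0,0,0,0,-0.12],[0,0,0,0,0,-0.12]],
  ],
)

```text
clock: 6.42
tcp_pos: [0.4497, 0.3323, 0.2001]
orientation: [0.0, 0.005, 1.0, 0.0]
wrist_force: [-0.4, 0.6, -0.0]
finger_gap: 0.0853
grip_force: 0.0
```

```bash
python3 - <<'E'
from h import *
p=wrist("w3.png").reshape(-1,3)
for n,x,y in(("blue",.45,.334),("white",.451,.2256)):
    print(n,ring(p,x,y,.0285,.044,.06,.01,True))
go(.45,.333,.035)
E
```

```text
tcp [0.4497 0.3323 0.2001] [2.0e-04 5.4e-03 1.0e+00 2.0e-04] 6.42
blue (array([0.4471, 0.3335, 0.0281]), 896, 0.0506, 0.0008)
white (array([0.4482, 0.2257, 0.0282]), 1068, 0.0505, 0.0007)
go [-0.0006, 0.0012, 0.3301] [0.0001, 0.0, -0.0019]
```

View pics/w3.png

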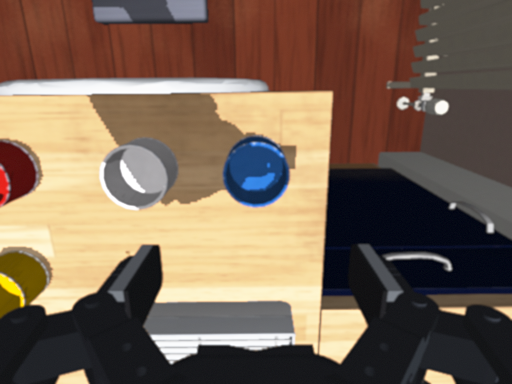

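The picture shows the blue tin at (256,172) with the gripper centred above it, the white one at (139,172).

>>> carry_out(
  increments=[
    [[0.003,0,0.12,0,0,-0.002],[0.003,0,0.24,0,0,-0.002],[0.003,0,0.3,0,0,-0.002],[0.003,0,0.33,0,0,-0.002],[0.003,0,0.33,0,0,-0.002]],
  ],
)

```text
clock: 7.1
tcp_pos: [0.448, 0.3323, 0.0346]
orientation: [-0.0, -0.002, 1.0, -0.0]
wrist_force: [-0.4, 0.0, -0.1]
finger_gap: 0.0854
grip_force: 0.0
```

>>> carry_out(
  increments=[
    [[0,0,0,0,0,0],[0,0,0,0,0,0],[0,0,0,0,0,0],[0,0,0,0,0,0],[0,0,0,0,0,0]],
  ],
  jaw=1,
  squeeze=40,
)

```text
clock: 7.72
tcp_pos: [0.4497, 0.3332, 0.0371]
orientation: [0.002, -0.003, 1.0, 0.001]
wrist_force: [0.1, -1.0, 6.1]
finger_gap: 0.0587
grip_force: 43.7
```

>>> carry_out(
  increments=[
    [[0,0,-0.02,0,0,0],[0,0,-0.08,0,0,0],[0,0,-0.18,0,0,0],[0,0,-0.25,0,0,0],[0,0,-0.25,0,0,0]],
  ],
)

```text
clock: 8.35
tcp_pos: [0.4501, 0.3336, 0.1639]
orientation: [0.003, -0.003, 1.0, 0.002]
wrist_force: [-0.1, 0.7, -2.6]
finger_gap: 0.0587
grip_force: 43.6
```

```bash
python3 - <<'E'
from h import *
P=wrist("w4.png");p=P.reshape(-1,3)
T=np.load("wrist.npz")["tcp"]
q=p[(np.hypot(*(p[:,:2]-T[:2]).T)<.04)&(abs(p[:,2]-T[2])<.04)]
print(len(q),q.max(0)-T if len(q) else 0)
for d in(.01,.012,.014,.016,.018,.02): print(d,ring(p,T[0],T[1],.0285,T[2]+d-.003,T[2]+d+.003,.008,True))
s=env.get_state();print(s["joint_pos"].round(3),s["finger_gap"],s["wrist_force"].round(2))
go(.4,.2,.16);go(.43,.04,.16);go(.506,-.0583,.16)
E
```

```text
tcp [0.4501 0.3336 0.1639] [ 0.0031 -0.0028  1.      0.0018] 8.35
22867 [0.02749799 0.03991531 0.03997109]
0.01 (array([0.4464, 0.3333, 0.0282]), 4752, 0.175, 0.0008)
0.012 (array([0.4466, 0.3333, 0.0283]), 4206, 0.1753, 0.0009)
0.014 (array([0.4469, 0.3333, 0.0285]), 3075, 0.1757, 0.0009)
0.016 (array([0.4439, 0.3333, 0.0306]), 661, 0.1799, 0.0011)
0.018 (array([0.4433, 0.3334, 0.0307]), 656, 0.182, 0.0012)
0.02 (array([0.4419, 0.3333, 0.0308]), 1006, 0.1851, 0.0011)
[ 0.494  0.321 -0.165  1.082  0.     0.489] 0.05882818114108048 [ 0.15  0.16 -2.1 ]
go [0.0994, -0.2653, 0.0024] [0.0003, 0.0005, 0.0009]
go [0.0412, -0.5856, 0.0019] [0.0003, 0.0005, 0.0009]
go [-0.1097, -0.7831, 0.002] [0.0003, 0.0005, 0.0009]
```

View pics/w4.png

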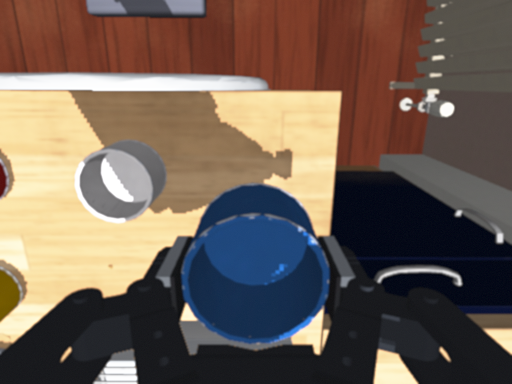

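Blue tin is held upright, rim centred at (256,278). Carry it to the stand.

>>> carry_out(
  increments=[
    [[0.02,-0.1,0,0,0,0],[0.04,-0.22,0,0,0,0],[0.04,-0.32,0,0,0,0],[0.03,-0.4,0,0,0,0],[0.03,-0.4,0,0,0,0]],
  ],
)

```text
clock: 9.02
tcp_pos: [0.4333, 0.1301, 0.1585]
orientation: [-0.001, -0.001, 1.0, -0.0]
wrist_force: [0.7, -0.5, -1.9]
finger_gap: 0.0584
grip_force: 44.0
```

>>> carry_out(
  increments=[
    [[-0.03,-0.12,0,0,0,0],[-0.08,-0.24,0,0,0,0],[-0.145,-0.38,0,0,0,0],[-0.145,-0.38,0,0,0,0],[-0.145,-0.38,0,0,0,0]],
  ],
)

```text
clock: 9.65
tcp_pos: [0.5076, -0.0572, 0.1586]
orientation: [-0.001, -0.002, 1.0, 0.001]
wrist_force: [0.2, 1.2, -1.5]
finger_gap: 0.0587
grip_force: 44.3
```

```bash
python3 - <<'E'
from h import *
go(.5083,-.058,.0435);go(.5083,-.058,.1)
E
```

```text
go [-0.0019, -0.002, 0.2302] [0.0002, -0.0003, 0.0007]
go [-0.0016, -0.0018, 0.1172] [0.0002, -0.0003, 0.0007]
```

>>> carry_out(
  increments=[
    [[-0.0016,-0.0018,0.1,0,0,0.0007],[-0.0016,-0.0018,0.16,0,0,0.0007],[-0.0016,-0.0018,0.2,0,0,0.0007],[-0.0016,-0.0018,0.22,0,0,0.0007],[-0.0016,-0.0018,0.23,0,0,0.0007]],
  ],
)

```text
clock: 10.28
tcp_pos: [0.5082, -0.0567, 0.0445]
orientation: [-0.0, -0.001, 1.0, 0.0]
wrist_force: [-0.2, -0.3, -1.0]
finger_gap: 0.0586
grip_force: 44.3
```

>>> carry_out(
  increments=[
    [[0,0,0,0,0,0]],
  ],
)

```text
clock: 10.4
tcp_pos: [0.5089, -0.0575, 0.0452]
orientation: [0.0, -0.001, 1.0, 0.0]
wrist_force: [-0.3, -0.4, -1.9]
finger_gap: 0.0586
grip_force: 44.3
```

>>> carry_out(
  increments=[
    [[0,0,0.004,0,0,0],[0,0,0.007,0,0,0],[0,0,0.007,0,0,0]],
  ],
)

```text
clock: 10.78
tcp_pos: [0.5095, -0.0582, 0.0431]
orientation: [0.001, -0.001, 1.0, 0.0]
wrist_force: [-2.9, 1.0, 8.6]
finger_gap: 0.0582
grip_force: 45.2
```

>>> carry_out(
  increments=[
    [[0,0,0,0,0,0],[0,0,0,0,0,0],[0,0,0,0,0,0],[0,0,0,0,0,0]],
  ],
  jaw=0,
)

```text
clock: 11.28
tcp_pos: [0.5087, -0.058, 0.0413]
orientation: [0.0, -0.001, 1.0, 0.0]
wrist_force: [-0.0, 0.4, -0.1]
finger_gap: 0.0853
grip_force: 0.0
```

>>> carry_out(
  increments=[
    [[0,0,-0.05,0,0,0],[0,0,-0.15,0,0,0],[0,0,-0.25,0,0,0],[0,0,-0.33,0,0,0],[0,0,-0.33,0,0,0]],
  ],
)

```text
clock: 11.9
tcp_pos: [0.5109, -0.0587, 0.2099]
orientation: [0.003, -0.001, 1.0, -0.001]
wrist_force: [-0.0, -0.1, -0.0]
finger_gap: 0.0853
grip_force: 0.0
```

```bash
python3 - <<'E'
from h import *
p=wrist().reshape(-1,3)
print(ring(p,.508,-.058,.0285,.045,.07,.01,True),ring(p,.45,.083,.0285,.045,.06,.01,True))
q=p[(abs(np.hypot(p[:,0]-.507,p[:,1]+.0575)-.0285)<.002)&(p[:,2]>.04)&(p[:,2]<.07)]
A=np.c_[q[:,0]-.507,q[:,1]+.0575,np.ones(len(q))];print("tilt",np.linalg.lstsq(A,q[:,2],rcond=None)[0])
go(.43,.08,.2);go(.449,.2245,.2)
E
```

```text
tcp [ 0.5109 -0.0587  0.2099] [ 3.5e-03 -7.0e-04  1.0e+00 -8.0e-04] 11.9
(array([ 0.5052, -0.0573,  0.0281]), 969, 0.0543, 0.0008) (array([0.4481, 0.0822, 0.0282]), 1000, 0.0487, 0.0008)
tilt [-0.00144688 -0.01226811  0.05365025]
go [0.1591, 0.2769, 0.0147] [-0.0001, 0.0005, 0.0002]
go [0.1207, 0.5659, 0.0147] [-0.0001, 0.0005, 0.0002]
```

>>> carry_out(
  increments=[
    [[0.05,0.12,0,0,0,0],[0.1,0.24,0,0,0,0],[0.12,0.36,0,0,0,0],[0.12,0.44,0,0,0,0],[0.12,0.45,0,0,0,0]],
  ],
)

```text
clock: 12.58
tcp_pos: [0.4469, 0.1689, 0.2047]
orientation: [-0.001, -0.003, 1.0, 0.0]
wrist_force: [-0.1, 0.0, -0.8]
finger_gap: 0.0853
grip_force: 0.0
```

>>> carry_out(
  increments=[
    [[0,0.08,0.015,0,0,0],[0,0.116,0.015,0,0,0],[0,0.116,0.015,0,0,0],[0,0.116,0.015,0,0,0]],
  ],
)

```text
clock: 13.08
tcp_pos: [0.4484, 0.2238, 0.1987]
orientation: [-0.0, -0.0, 1.0, -0.0]
wrist_force: [0.1, -0.5, -0.6]
finger_gap: 0.0856
grip_force: 0.0
```

```bash
python3 - <<'E'
from h import *
p=wrist().reshape(-1,3)
print(ring(p,.449,.2245,.0285,.044,.06,.01,True));print(env.get_state()["tcp_pos"])
go(.449,.2245,.0365)
E
```

```text
tcp [0.4484 0.2238 0.1987] [-2.e-04 -2.e-04  1.e+00 -2.e-04] 13.07
(array([0.4483, 0.2247, 0.0281]), 905, 0.0508, 0.0008)
[0.44844069 0.22375281 0.19887673]
go [-0.0012, 0.0016, 0.3248] [-0.0, -0.0, 0.0]
```

>>> carry_out(
  increments=[
    [[-0.001,0.0015,0.12,0,0,0],[-0.001,0.0015,0.24,0,0,0],[-0.001,0.0015,0.3,0,0,0],[-0.001,0.0015,0.324,0,0,0],[-0.001,0.0015,0.324,0,0,0]],
  ],
)

```text
clock: 13.75
tcp_pos: [0.4491, 0.2251, 0.0371]
orientation: [-0.0, -0.0, 1.0, 0.0]
wrist_force: [-0.0, 0.3, -0.4]
finger_gap: 0.0852
grip_force: 0.0
```

>>> carry_out(
  increments=[
    [[0,0,0,0,0,0],[0,0,0,0,0,0],[0,0,0,0,0,0],[0,0,0,0,0,0],[0,0,0,0,0,0]],
  ],
  jaw=1,
)

```text
clock: 14.38
tcp_pos: [0.4504, 0.2258, 0.0391]
orientation: [0.002, -0.001, 1.0, 0.0]
wrist_force: [-0.9, -1.1, 6.1]
finger_gap: 0.0597
grip_force: 42.4
```

>>> carry_out(
  increments=[
    [[0,0,-0.02,0,0,0],[0,0,-0.08,0,0,0],[0,0,-0.18,0,0,0],[0,0,-0.28,0,0,0],[0,0,-0.28,0,0,0]],
  ],
)

```text
clock: 15.0
tcp_pos: [0.4518, 0.2267, 0.1823]
orientation: [0.005, -0.001, 1.0, 0.002]
wrist_force: [0.6, -0.2, -2.0]
finger_gap: 0.0596
grip_force: 43.9
```

```bash
cat >> h.py <<'E'
def held():
    p=wrist().reshape(-1,3);T=np.load("wrist.npz")["tcp"]
    q=p[(np.hypot(*(p[:,:2]-T[:2]).T)<.036)&(p[:,2]>T[2]+.004)&(p[:,2]<T[2]+.03)]
    f=[ring(q,T[0],T[1],.0285,T[2]+d-.003,T[2]+d+.003,.008,True) for d in(.01,.013)]
    print([(x[0][:2]-T[:2],x[0][2],x[1]) for x in f if x]); h=np.histogram(q[:,2]-T[2],bins=np.arange(.004,.03,.002));print(h[0])
E
python3 - <<'E'
from h import *
held()
go(.44,.1,.19)
E
```

```text
tcp [0.4518 0.2267 0.1823] [ 4.7e-03 -8.0e-04  1.0e+00  1.7e-03] 15.0
[(array([-0.00355048, -0.00017738]), np.float64(0.0283), 4048), (array([-3.65047570e-03, -7.73754184e-05]), np.float64(0.03), 872)]
[ 775  835 2982  490  184  198  199  213  351  325   48   17]
go [0.0209, -0.2523, -0.0212] [0.0003, 0.0009, 0.0002]
```

>>> carry_out(
  increments=[
    [[0.01,-0.1,0,0,0,0],[0.01,-0.2,0,0,0,0],[0,-0.32,0,0,0,0],[0,-0.4,0,0,0,0],[0,-0.4,0,0,0,0]],
  ],
)

```text
clock: 15.68
tcp_pos: [0.4482, 0.0234, 0.1757]
orientation: [-0.001, 0.002, 1.0, 0.0]
wrist_force: [0.6, 1.1, -1.3]
finger_gap: 0.0593
grip_force: 44.3
```

>>> carry_out(
  increments=[
    [[-0.06,-0.08,0,0,0,0],[-0.119,-0.167,0,0,0,0],[-0.119,-0.167,0,0,0,0],[-0.119,-0.167,0,0,0,0],[-0.119,-0.167,0,0,0,0]],
  ],
)

```text
clock: 16.3
tcp_pos: [0.5077, -0.0564, 0.1764]
orientation: [-0.001, -0.001, 1.0, 0.001]
wrist_force: [0.3, -0.1, -1.4]
finger_gap: 0.0599
grip_force: 44.5
```

```bash
python3 - <<'E'
from h import *
held()
go(.5085,-.058,.09)
E
```

```text
tcp [ 0.5077 -0.0564  0.1764] [-7.0e-04 -1.5e-03  1.0e+00  6.0e-04] 16.3
[(array([-0.00216986,  0.00027352]), np.float64(0.0282), 4683), (array([-0.00176986,  0.00027352]), np.float64(0.0284), 3971)]
[ 722  782  765 1936 1839  196  187  208  213  235  521   79]
go [-0.0014, -0.0032, 0.1732] [0.0001, -0.0001, 0.0005]
```

>>> carry_out(
  increments=[
    [[-0.001,-0.003,0.08,0,0,0],[-0.001,-0.003,0.13,0,0,0],[-0.001,-0.003,0.16,0,0,0],[-0.001,-0.003,0.17,0,0,0],[-0.001,-0.003,0.17,0,0,0]],
  ],
)

```text
clock: 16.98
tcp_pos: [0.5095, -0.0592, 0.0923]
orientation: [0.0, -0.001, 1.0, 0.0]
wrist_force: [0.2, -0.3, -3.0]
finger_gap: 0.0598
grip_force: 44.5
```

>>> carry_out(
  increments=[
    [[0,0,0.004,0,0,0],[0,0,0.006,0,0,0],[0,0,0.006,0,0,0]],
  ],
)

```text
clock: 17.35
tcp_pos: [0.5094, -0.0594, 0.0891]
orientation: [0.0, -0.001, 1.0, 0.0]
wrist_force: [0.5, 0.2, -2.7]
finger_gap: 0.0593
grip_force: 44.5
```

>>> carry_out(
  increments=[
    [[0,0,0.003,0,0,0],[0,0,0.005,0,0,0],[0,0,0.005,0,0,0]],
  ],
)

```text
clock: 17.73
tcp_pos: [0.5094, -0.0594, 0.0871]
orientation: [0.0, -0.001, 1.0, 0.0]
wrist_force: [-2.2, 0.2, 4.6]
finger_gap: 0.0599
grip_force: 45.1
```

>>> carry_out(
  increments=[
    [[0,0,0.002,0,0,0],[0,0,0.002,0,0,0]],
  ],
)

```text
clock: 17.98
tcp_pos: [0.5094, -0.0594, 0.087]
orientation: [0.001, -0.001, 1.0, -0.0]
wrist_force: [-5.5, 0.2, 12.0]
finger_gap: 0.0603
grip_force: 45.8
```

>>> carry_out(
  increments=[
    [[0,0,0,0,0,0],[0,0,0,0,0,0],[0,0,0,0,0,0],[0,0,0,0,0,0]],
  ],
  jaw=0,
)

```text
clock: 18.48
tcp_pos: [0.5092, -0.0593, 0.0852]
orientation: [-0.0, -0.001, 1.0, 0.0]
wrist_force: [0.0, -0.2, 0.2]
finger_gap: 0.0853
grip_force: 0.0
```

>>> carry_out(
  increments=[
    [[0,0,-0.05,0,0,0],[0,0,-0.15,0,0,0],[0,0,-0.25,0,0,0],[0,0,-0.26,0,0,0],[0,0,-0.26,0,0,0]],
  ],
)

```text
clock: 19.1
tcp_pos: [0.5093, -0.0594, 0.2153]
orientation: [0.0, -0.001, 1.0, 0.0]
wrist_force: [0.4, 0.3, 0.8]
finger_gap: 0.0851
grip_force: 0.0
```

```bash
cat >> h.py <<'E'
def tower(h,x=.507,y=-.0585):
    p=wrist().reshape(-1,3);f=ring(p,x,y,.0285,h-.01,h+.008,.01,True);print(f)
    if f is None: return
    x,y=f[0][:2];q=p[(abs(np.hypot(p[:,0]-x,p[:,1]-y)-.0285)<.002)&(abs(p[:,2]-h)<.008)]
    print("tilt",np.linalg.lstsq(np.c_[q[:,:2]-[x,y],np.ones(len(q))],q[:,2],rcond=None)[0])
    print("yellow",ring(p,.5695,.07,.0285,.044,.06,.01,True))
E
python3 - <<'E'
from h import *
tower(.098)
go(.5695,.07,.2)
E
```

```text
tcp [ 0.5093 -0.0594  0.2153] [ 4.e-04 -7.e-04  1.e+00  1.e-04] 19.1
(array([ 0.5062, -0.0587,  0.0281]), 1303, 0.0976, 0.0007)
tilt [-0.01759999  0.0009466   0.09670734]
yellow (array([0.5691, 0.0685, 0.0283]), 702, 0.0492, 0.0007)
go [-0.122, 0.2582, 0.0286] [0.0001, -0.0002, 0.0002]
```

>>> carry_out(
  increments=[
    [[-0.06,0.1,0,0,0,0],[-0.12,0.2,0.02,0,0,0],[-0.122,0.256,0.03,0,0,0],[-0.122,0.256,0.03,0,0,0],[-0.122,0.256,0.03,0,0,0]],
  ],
)

```text
clock: 19.77
tcp_pos: [0.5693, 0.0683, 0.1992]
orientation: [-0.001, -0.001, 1.0, -0.0]
wrist_force: [-0.9, -0.8, 0.4]
finger_gap: 0.0853
grip_force: 0.0
```

```bash
python3 - <<'E'
from h import *
p=wrist("w5.png").reshape(-1,3);print(ring(p,.5695,.07,.0285,.044,.06,.01,True))
go(.5695,.069,.0385)
T=env.get_state()["tcp_pos"]
q=p[(p[:,2]>.1)&(np.hypot(*(p[:,:2]-T[:2]).T)<.2)]; print(len(q), q[np.argsort(np.hypot(*(q[:,:2]-T[:2]).T))][::max(1,len(q)//6)])
E
```

```text
tcp [0.5693 0.0683 0.1992] [-1.1e-03 -7.0e-04  1.0e+00 -0.0e+00] 19.77
(array([0.5705, 0.0687, 0.0281]), 908, 0.0511, 0.0008)
go [-0.0004, 0.0022, 0.3223] [-0.0, -0.0002, 0.0001]
37362 [[0.56031387 0.0686539  0.25494866]
 [0.55169277 0.08760026 0.26754507]
 [0.55241868 0.03312327 0.25399832]
 [0.5569715  0.02457138 0.24695335]
 [0.56203952 0.01316011 0.20305832]
 [0.56695904 0.00494188 0.25152208]]
```

>>> carry_out(
  increments=[
    [[-0.002,0,0.12,0,0,0],[-0.002,0,0.24,0,0,0],[-0.002,0,0.3,0,0,0],[-0.002,0,0.324,0,0,0],[-0.002,0,0.324,0,0,0]],
  ],
)

```text
clock: 20.45
tcp_pos: [0.5711, 0.068, 0.0385]
orientation: [-0.0, -0.0, 1.0, 0.0]
wrist_force: [0.9, 0.5, 1.2]
finger_gap: 0.0859
grip_force: 0.0
```

>>> carry_out(
  increments=[
    [[0,0,0,0,0,0],[0,0,0,0,0,0],[0,0,0,0,0,0],[0,0,0,0,0,0],[0,0,0,0,0,0]],
  ],
  jaw=1,
)

```text
clock: 21.08
tcp_pos: [0.5728, 0.0687, 0.0407]
orientation: [0.002, -0.001, 1.0, -0.0]
wrist_force: [-1.3, 0.2, 6.5]
finger_gap: 0.058
grip_force: 43.8
```

>>> carry_out(
  increments=[
    [[0,0,-0.02,0,0,0],[0,0,-0.08,0,0,0],[0,0,-0.18,0,0,0],[0,0,-0.28,0,0,0],[0,0,-0.32,0,0,0]],
  ],
)

```text
clock: 21.7
tcp_pos: [0.5724, 0.0689, 0.2027]
orientation: [0.003, -0.001, 1.0, 0.0]
wrist_force: [0.7, 0.4, -2.4]
finger_gap: 0.058
grip_force: 43.6
```

>>> carry_out(
  increments=[
    [[0,0,-0.05,0,0,0],[0.03,-0.06,-0.05,0,0,0],[0.06,-0.12,-0.05,0,0,0],[0.06,-0.12,-0.05,0,0,0]],
  ],
)

```text
clock: 22.2
tcp_pos: [0.5401, 0.0074, 0.2241]
orientation: [-0.0, 0.001, 1.0, 0.0]
wrist_force: [0.5, 0.6, -2.1]
finger_gap: 0.0584
grip_force: 43.6
```

```bash
python3 - <<'E'
from h import *
held()
go(.5085,-.0585,.215)
E
```

```text
tcp [0.5401 0.0074 0.2241] [-0.e+00  6.e-04  1.e+00  1.e-04] 22.2
[(array([-0.0017854 ,  0.00110553]), np.float64(0.0282), 4115), (array([-0.0012854 ,  0.00110553]), np.float64(0.0286), 2418)]
[ 743  739 1638 2023  188  207  196  221  227  359  383   65]
go [0.0644, -0.1335, 0.018] [0.0001, 0.0001, -0.0]
```

>>> carry_out(
  increments=[
    [[0.03,-0.07,0.02,0,0,0],[0.064,-0.134,0.02,0,0,0],[0.064,-0.134,0.1,0,0,0],[0.064,-0.134,0.15,0,0,0],[0.064,-0.134,0.17,0,0,0]],
  ],
)

```text
clock: 22.88
tcp_pos: [0.5086, -0.0574, 0.1371]
orientation: [-0.001, -0.001, 1.0, 0.001]
wrist_force: [0.1, 0.3, -1.0]
finger_gap: 0.0577
grip_force: 43.6
```

>>> carry_out(
  increments=[
    [[0,0,0,0,0,0]],
  ],
)

```text
clock: 23.0
tcp_pos: [0.5093, -0.0577, 0.1382]
orientation: [-0.0, -0.001, 1.0, 0.0]
wrist_force: [-0.2, 0.0, -1.8]
finger_gap: 0.0585
grip_force: 43.7
```

>>> carry_out(
  increments=[
    [[0.001,-0.003,0.005,0,0,0],[0.001,-0.003,0.01,0,0,0],[0.001,-0.003,0.013,0,0,0],[0.001,-0.003,0.013,0,0,0]],
  ],
)

```text
clock: 23.5
tcp_pos: [0.5088, -0.0598, 0.132]
orientation: [0.0, -0.001, 1.0, 0.0]
wrist_force: [-0.7, -0.1, -1.4]
finger_gap: 0.0581
grip_force: 43.7
```

>>> carry_out(
  increments=[
    [[0,0,0.002,0,0,0],[0,0,0.004,0,0,0],[0,0,0.004,0,0,0]],
  ],
)

```text
clock: 23.88
tcp_pos: [0.509, -0.0599, 0.1307]
orientation: [0.001, -0.001, 1.0, 0.0]
wrist_force: [-1.8, 0.0, 4.9]
finger_gap: 0.0583
grip_force: 44.3
```

Contact at the expected height; press lightly, release, and go up.

>>> carry_out(
  increments=[
    [[0,0,0.002,0,0,0],[0,0,0.002,0,0,0]],
  ],
)

```text
clock: 24.12
tcp_pos: [0.5092, -0.0599, 0.1306]
orientation: [0.001, -0.001, 1.0, -0.0]
wrist_force: [-5.5, 0.7, 11.3]
finger_gap: 0.0582
grip_force: 45.0
```

>>> carry_out(
  increments=[
    [[0,0,0,0,0,0],[0,0,0,0,0,0],[0,0,0,0,0,0],[0,0,0,0,0,0]],
  ],
  jaw=0,
)

```text
clock: 24.62
tcp_pos: [0.5087, -0.0598, 0.1287]
orientation: [-0.0, -0.001, 1.0, 0.0]
wrist_force: [-0.3, 1.0, 0.4]
finger_gap: 0.0855
grip_force: 0.0
```

>>> carry_out(
  increments=[
    [[0,0,-0.05,0,0,0],[0,0,-0.15,0,0,0],[0,0,-0.25,0,0,0],[0,0,-0.26,0,0,0],[0,0,-0.26,0,0,0]],
  ],
)

```text
clock: 25.25
tcp_pos: [0.5088, -0.0599, 0.2587]
orientation: [0.0, -0.001, 1.0, 0.0]
wrist_force: [-1.0, -0.7, -0.5]
finger_gap: 0.0854
grip_force: 0.0
```

```bash
python3 - <<'E'
from h import *
tower(.14)
go(.60,.03,.25);go(.676,.055,.18)
E
```

```text
tcp [ 0.5088 -0.0599  0.2587] [ 3.e-04 -7.e-04  1.e+00  1.e-04] 25.25
(array([ 0.5057, -0.0592,  0.028 ]), 1297, 0.1395, 0.0007)
tilt [-0.01968737 -0.0020992   0.13872567]
yellow None
go [-0.1838, 0.1792, 0.0154] [0.0001, -0.0002, 0.0002]
go [-0.336, 0.2289, 0.1553] [0.0001, -0.0002, 0.0002]
```

>>> carry_out(
  increments=[
    [[-0.09,0.09,0,0,0,0],[-0.18,0.18,0.015,0,0,0],[-0.26,0.22,0.05,0,0,0],[-0.3,0.224,0.1,0,0,0],[-0.31,0.224,0.12,0,0,0]],
  ],
)

```text
clock: 25.92
tcp_pos: [0.6625, 0.0529, 0.1942]
orientation: [-0.003, -0.001, 1.0, 0.0]
wrist_force: [-1.1, 0.2, -0.9]
finger_gap: 0.0851
grip_force: 0.0
```

>>> carry_out(
  increments=[
    [[0,0,0,0,0,0]],
  ],
)

```text
clock: 26.05
tcp_pos: [0.6621, 0.0521, 0.1968]
orientation: [-0.002, -0.0, 1.0, 0.0]
wrist_force: [1.1, 0.1, -0.4]
finger_gap: 0.0855
grip_force: 0.0
```

```bash
python3 - <<'E'
from h import *
p=wrist("w6.png").reshape(-1,3)
q=p[(np.hypot(p[:,0]-.676,p[:,1]-.056)<.03)&(p[:,2]>.036)&(p[:,2]<.048)];print("knob",len(q),np.median(q,0),q.min(0),q.max(0))
q=p[(np.hypot(p[:,0]-.676,p[:,1]-.056)<.045)&(p[:,2]>.012)&(p[:,2]<.021)];print("disc",len(q),q.min(0),q.max(0))
print((q[:,:2].min(0)+q[:,:2].max(0))/2)
go(.676,.055,.18)
E
```

```text
tcp [0.6621 0.0521 0.1968] [-2.2e-03 -4.0e-04  1.0e+00  2.0e-04] 26.05
knob 363 [0.6741267  0.05567621 0.04238914] [0.66545402 0.04638578 0.0360295 ] [0.68426932 0.06501826 0.04479827]
disc 2292 [0.64565619 0.02709012 0.01223765] [0.70482416 0.08589139 0.02090637]
[0.67524018 0.05649075]
go [-0.0271, 0.0061, 0.0367] [0.0001, -0.0003, 0.0001]
```

View pics/w6.png

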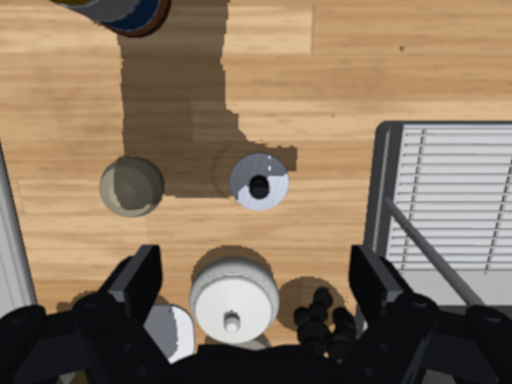

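The lid is at (259,187), knob clear of its neighbours. Descend over it.

>>> carry_out(
  increments=[
    [[-0.028,0.006,0.06,0,0,0],[-0.028,0.006,0.16,0,0,0],[-0.028,0.006,0.25,0,0,0],[-0.028,0.006,0.29,0,0,0],[-0.028,0.006,0.3,0,0,0]],
  ],
)

```text
clock: 26.72
tcp_pos: [0.6764, 0.0549, 0.0488]
orientation: [-0.001, -0.0, 1.0, 0.0]
wrist_force: [0.4, 0.5, 0.3]
finger_gap: 0.0854
grip_force: 0.0
```

>>> carry_out(
  increments=[
    [[0,0,0,0,0,0],[0,0,0,0,0,0],[0,0,0,0,0,0],[0,0,0,0,0,0],[0,0,0,0,0,0]],
  ],
  jaw=0.5,
)

```text
clock: 27.35
tcp_pos: [0.6777, 0.0555, 0.0491]
orientation: [0.0, -0.001, 1.0, 0.0]
wrist_force: [0.0, 0.3, 0.1]
finger_gap: 0.0429
grip_force: 0.0
```

```bash
python3 - <<'E'
from h import *
p=wrist("w7.png").reshape(-1,3)
go(.676,.055,.045)
E
```

```text
tcp [0.6777 0.0555 0.0491] [ 2.e-04 -7.e-04  1.e+00  2.e-04] 27.35
go [0.0033, -0.0009, 0.0081] [0.0001, 0.0001, 0.0002]
```

View pics/w7.png

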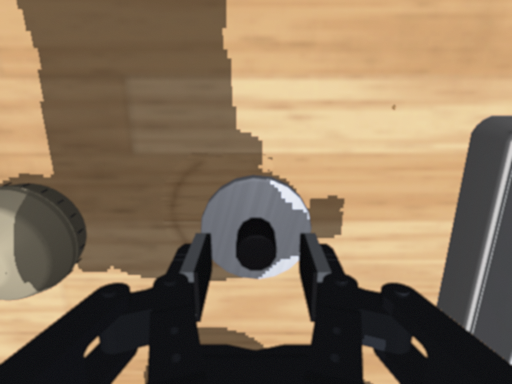

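Knob (257,243) lies centred between the half-closed fingers. Lower slightly and grip.

>>> carry_out(
  increments=[
    [[0.003,-0.001,0.006,0,0,0],[0.003,-0.001,0.013,0,0,0],[0.003,-0.001,0.013,0,0,0]],
  ],
)

```text
clock: 27.78
tcp_pos: [0.6756, 0.0549, 0.0418]
orientation: [-0.0, -0.001, 1.0, 0.0]
wrist_force: [-1.2, 0.4, -0.2]
finger_gap: 0.0426
grip_force: 0.0
```

>>> carry_out(
  increments=[
    [[0,0,0,0,0,0],[0,0,0,0,0,0],[0,0,0,0,0,0],[0,0,0,0,0,0],[0,0,0,0,0,0]],
  ],
  jaw=1,
)

```text
clock: 28.4
tcp_pos: [0.6762, 0.0549, 0.0426]
orientation: [0.0, -0.001, 1.0, 0.0]
wrist_force: [-0.1, -0.1, 0.9]
finger_gap: 0.0182
grip_force: 39.1
```

>>> carry_out(
  increments=[
    [[0,0,-0.02,0,0,0],[0,0,-0.1,0,0,0],[0,0,-0.2,0,0,0],[0,0,-0.3,0,0,0],[0,0,-0.3,0,0,0]],
  ],
)

```text
clock: 29.02
tcp_pos: [0.6789, 0.0548, 0.1989]
orientation: [0.005, -0.001, 1.0, -0.0]
wrist_force: [-0.1, 0.2, -1.5]
finger_gap: 0.0181
grip_force: 39.2
```

>>> carry_out(
  increments=[
    [[0,0,-0.08,0,0,0],[0.08,-0.03,-0.08,0,0,0],[0.17,-0.1,-0.08,0,0,0],[0.22,-0.15,-0.08,0,0,0],[0.22,-0.15,-0.08,0,0,0]],
  ],
)

```text
clock: 29.65
tcp_pos: [0.5641, -0.0215, 0.2322]
orientation: [-0.001, 0.001, 1.0, 0.0]
wrist_force: [-0.0, 0.3, -0.2]
finger_gap: 0.0182
grip_force: 39.3
```

```bash
python3 - <<'E'
from h import *
p=wrist("w8.png").reshape(-1,3);T=np.load("wrist.npz")["tcp"]
q=p[(np.hypot(p[:,0]-T[0],p[:,1]-T[1])<.036)&(p[:,2]>T[2]-.035)&(p[:,2]<T[2]-.02)]
print(len(q),q.min(0)-T,q.max(0)-T,np.median(q,0)-T)
go(.507,-.059,.225)
E
```

```text
tcp [ 0.5641 -0.0215  0.2322] [-7.e-04  7.e-04  1.e+00  2.e-04] 29.65
5188 [-0.0303423  -0.02854942 -0.03195787] [ 0.02991229  0.03096799 -0.02004067] [-0.01371756  0.00130733 -0.02532812]
go [0.1168, -0.0764, 0.0146] [0.0001, -0.0, -0.0001]
```

View pics/w8.png

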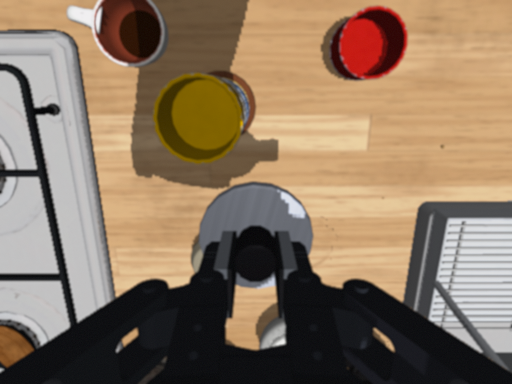

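The lid is held level at (256,235), the tower's yellow rim at (200,118) is upright. Move over and lower.

>>> carry_out(
  increments=[
    [[0.06,-0.04,0,0,0,0],[0.115,-0.076,0,0,0,0],[0.115,-0.076,0.05,0,0,0],[0.115,-0.076,0.085,0,0,0],[0.115,-0.076,0.095,0,0,0]],
  ],
)

```text
clock: 30.32
tcp_pos: [0.5087, -0.0576, 0.1835]
orientation: [-0.001, -0.001, 1.0, 0.001]
wrist_force: [0.7, -0.3, -0.8]
finger_gap: 0.0177
grip_force: 39.3
```

>>> carry_out(
  increments=[
    [[0,0,0,0,0,0]],
  ],
)

```text
clock: 30.45
tcp_pos: [0.5092, -0.0579, 0.1846]
orientation: [-0.0, -0.001, 1.0, 0.0]
wrist_force: [-0.0, 0.3, -0.9]
finger_gap: 0.0182
grip_force: 39.3
```

>>> carry_out(
  increments=[
    [[0.004,-0.002,0.005,0,0,0],[0.004,-0.002,0.011,0,0,0],[0.004,-0.002,0.016,0,0,0],[0.004,-0.002,0.016,0,0,0]],
  ],
)

```text
clock: 30.95
tcp_pos: [0.5066, -0.0593, 0.1768]
orientation: [0.0, -0.001, 1.0, 0.0]
wrist_force: [-0.1, 0.2, -0.7]
finger_gap: 0.018
grip_force: 39.3
```

>>> carry_out(
  increments=[
    [[0,0,0.002,0,0,0],[0,0,0.004,0,0,0],[0,0,0.004,0,0,0]],
  ],
)

```text
clock: 31.32
tcp_pos: [0.5067, -0.0594, 0.1748]
orientation: [0.0, -0.001, 1.0, 0.0]
wrist_force: [1.4, 0.4, -0.5]
finger_gap: 0.018
grip_force: 39.3
```

>>> carry_out(
  increments=[
    [[0,0,0.002,0,0,0],[0,0,0.004,0,0,0],[0,0,0.004,0,0,0]],
  ],
)

```text
clock: 31.7
tcp_pos: [0.5073, -0.0595, 0.1744]
orientation: [0.001, -0.001, 1.0, -0.0]
wrist_force: [-2.5, 0.6, 8.6]
finger_gap: 0.0183
grip_force: 40.2
```

>>> carry_out(
  increments=[
    [[0,0,0,0,0,0],[0,0,0,0,0,0],[0,0,0,0,0,0],[0,0,0,0,0,0]],
  ],
  jaw=0,
)

```text
clock: 32.2
tcp_pos: [0.5067, -0.0593, 0.1727]
orientation: [-0.0, -0.001, 1.0, 0.0]
wrist_force: [-0.4, -1.1, -0.8]
finger_gap: 0.0853
grip_force: 0.0
```

>>> carry_out(
  increments=[
    [[0,0,-0.03,0,0,0],[0,0,-0.1,0,0,0],[0,0,-0.2,0,0,0],[0,0,-0.2,0,0,0]],
  ],
)

```text
clock: 32.7
tcp_pos: [0.509, -0.06, 0.2781]
orientation: [0.004, -0.001, 1.0, -0.001]
wrist_force: [-0.1, 0.3, -0.3]
finger_gap: 0.0854
grip_force: 0.0
```

>>> carry_out(
  increments=[
    [[0.05,0,-0.02,0,0,0],[0.12,0,-0.02,0,0,0],[0.18,0,-0.02,0,0,0],[0.18,0,-0.02,0,0,0],[0.18,0,-0.02,0,0,0]],
  ],
)

```text
clock: 33.33
tcp_pos: [0.4172, -0.0596, 0.2831]
orientation: [0.001, -0.001, 1.0, 0.0]
wrist_force: [0.4, 0.2, 0.1]
finger_gap: 0.0855
grip_force: 0.0
```

```bash
python3 - <<'E'
from h import *
ims=[]
for n in("scene","side"):
    c=env.read_camera(n);P=cloud(c);p=P.reshape(-1,3);f=c["frame"]
    q=p[np.hypot(p[:,0]-.507,p[:,1]+.059)<.04]
    t=q[q[:,2]>.155];print(n,"knob top",t[:,2].max() if len(t) else None,t.mean(0) if len(t) else None)
    d=q[(q[:,2]>.13)&(q[:,2]<.152)];print("disc",np.percentile(d[:,2],[5,50,95]).round(4),d.min(0).round(3),d.max(0).round(3))
    m=np.linalg.norm(P-[.507,-.059,.08],axis=2)<.12;v,u=np.where(m)
    k=f[max(v.min()-15,0):v.max()+15,max(u.min()-15,0):u.max()+15];ims.append(cv2.resize(k,(400,500),interpolation=cv2.INTER_CUBIC))
    print({o:np.round(env.find_in(n,o)[0]["position"],3) for o in("red_tin","timer","cup")})
cv2.imwrite("pics/end.png",np.hstack(ims))
s=env.get_state();print(s["clock"],s["tcp_pos"])
E
```

```text
scene knob top 0.174901397574752 [ 0.50392991 -0.05576171  0.16737176]
disc [0.1321 0.1474 0.1501] [ 0.476 -0.09   0.13 ] [ 0.537 -0.028  0.152]
{'red_tin': array([0.449, 0.073, 0.029]), 'timer': array([ 0.669, -0.054,  0.036]), 'cup': array([ 0.44 , -0.142,  0.036])}
side knob top 0.17393561991792603 [ 0.50963757 -0.05211606  0.16643542]
disc [0.1324 0.1471 0.1501] [ 0.481 -0.083  0.13 ] [ 0.541 -0.024  0.151]
{'red_tin': array([0.452, 0.099, 0.034]), 'timer': array([ 0.665, -0.049,  0.025]), 'cup': array([ 0.439, -0.116,  0.038])}
33.725 [ 0.41696524 -0.05947905  0.28267977]
```

View pics/end.png

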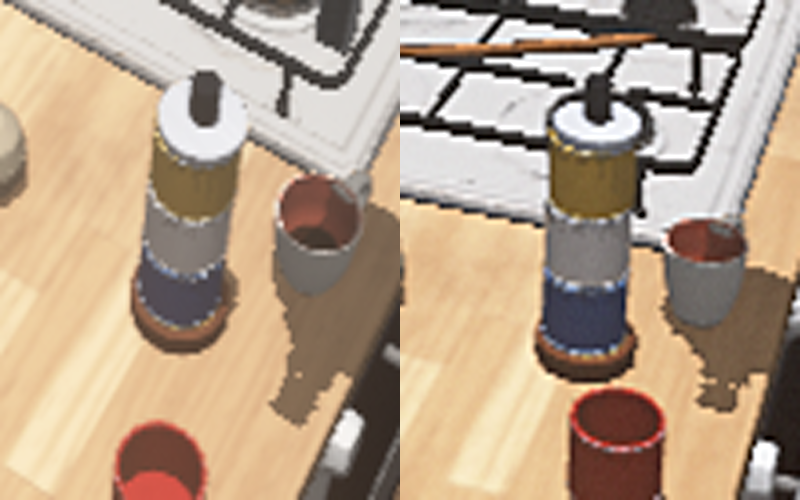

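The picture shows the tower complete and upright, blue, white, yellow and lid (left crop 200,70–350), with no gaps, and the heights agree; the bystanders haven't moved.

```bash
python3 -c "
from workcell import env
print(env.hand_in())"
```

```text
the job is handed in; nothing more can be done
None
```

The tower is built on the stand (blue, white, yellow, lid), seated and upright by the camera heights; the red tin, timer and cup are where they stood; handed in at about 34 s, and the hand-in call gave no verdict.

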